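Pack a bonding press with spacer plates and hold it shut

ROBOT

A 7-joint arm with a two-finger parallel gripper is mounted at the origin on a cart in front of the work surface, level with it; the furniture and walls round the work are solid. World frame = base frame: x ahead of the robot, y to its left, z up, the work surface at z = 0. Lengths are in m, angles in rad, forces in N, time in s.
With the tool pointing down it reaches from about 0.4 to 0.85 m from the base axis. Payload 4.5 kg.
Tool frame: the origin (TCP) lies midway between the tips of the shut fingers; the grasp point (between the pads) lies 19 mm behind it; z points along the fingers, y is the line along which they close (so a half turn about z gives the same grasp; the last joint's range is limited). The gripper opens to 88 mm and grips with 3 to 60 N. Pads are 18 mm wide; open, the fingers measure 123 mm over their backs; the gripper's body (75 mm by 187 mm) begins 45 mm behind the grasp point.
Start: joints at [1.277, 0.689, -0.195, 1.565, 0.157, 0.902, -0.215], TCP at [0.201, -0.592, 0.239] pointing down, gripper open.
Joint ranges: [-3.01, 3.01], [-0.46, 2.08], [-1.47, 1.51], [0.13, 2.56], [-1, 4.14], [0.04, 2.09], [-2.66, 2.66]. Speed limits (rad/s): [2.57, 2.57, 3.14, 3.14, 3.14, 3.14, 3.14].

INTERFACE

Orientations are given as a unit quaternion [x, y, z, w].
In Python, from plant import get_state, viewer, workorder gives the robot as it stands. The module is installed in compiled form; this text tells all that it offers.
- The arm moves only by the tool step_arm, never from a script. Its argument "motion" is a list of rows, each an object of numbers: "wx", "wy", "wz": the turn, a rotation vector about the tool's x, y, z each as a share of 180 degrees, from -1 to 1; "dx", "dy", "dz": the shift along the tool's x, y, z each as a share of 8 cm, from -1 to 1; "claw": the finger opening in mm, from 0 to 88.1. A call has 1 to 8 rows; each row is the pose to reach, as a shift and turn from the pose commanded when the call began, along the tool's axes at that moment, turning the shorter way round; what a row does not reach only later rows make up. A row lasts 1/10 s, in which the tool goes at most 50 mm and 8.59 degrees, less where a joint would pass 70% of its speed; a pose out of reach is approached as far as the arm can. A call with a number of a shift or a turn outside -1 to 1 is refused whole. A call with a gripper value outside its range is refused whole. The fingers move at their own pace and stop on an object; "force" is the grip in N (left out, the last holds). Time passes only in rows, so rows that repeat a pose let the fingers close. It gives the time, the measured TCP pose, the force, the opening and the grip force at its end, in the units of the state.
- get_state(): the state, without advancing time (a new reading comes with each control period).
- viewer.snapshot(name): name is "side" or "top"; returns (picture, depth): 420x560x3 uint8, red, green, blue; 420x560 float32, m along the optical axis (not along the pixel's ray), 0 where there is no reading.
- viewer.calibration(name): a dict with "vfov" (degrees; the focal length in pixels is half the picture's height over the tangent of half this angle, whatever the lens; pixels are square), "cx", "cy" (the principal point, pixels), "extrinsics" (4x4, takes a point from camera to world coordinates). Camera axes: x right, y down, z forward; pixel columns grow to the right and rows downward; lengths in m; the calibration is good to about 2 mm. A picture is of the moment at which its call begins. calibration takes no time and is no camera call.
- workorder.finish_job(): hands the job in; it is judged then, once.
The state is a dict: "clock": time; "q": joint angles; "qd": joint speeds; "joint_torque": joint torques, N m; "tool_pos": TCP position; "eef_rot": TCP orientation; "contact_force": force on the tool from outside, world axes, zero at the start; "moment": the same for the moment, N m; "opening": opening from 0.0 (shut) to 1.0 (fully open); "finger_force": force on a finger pad.
Only numpy, scipy, OpenCV 4.12 (cv2) and the standard library are available. Lean on these libraries where they do the work, as an engineer would, in place of code of your own. Each camera call takes 0.05 s, during which the arm holds its last target. There are 200 camera calls.

TASK

The small hinged press is to press on the lens housing in its nest while the adhesive grips, but its foot is too short to reach. Lay spacer plates flat on the housing, one on another and centred under the foot, only as many as it takes for the foot to bear on the top plate before the cover is fully shut; spare plates stay out of the press and everything else stays where it is. Swing the sprung cover down gently onto the stack, without slamming or crushing, and finish while still holding it down with the foot pressing on the plates: do not let go.

Things in the scene. Friction and masses are not known exactly. Their poses are not given: they have to be found in the camera images.
- press: base of the press, fixed to the desk: grey slab 225 x 190 x 24 mm. Origin on the desk under the press axis (where the foot comes down); its x points from the press axis to the hinge, y along the hinge, z up. From the origin the slab runs from x = -88 to +138 mm. Two stop posts 18 mm thick and 103 mm high stand at x = 64, y = +-44 mm, hinge brackets 122 mm high at x = 115, y = +-73 mm
- cover_hinge (a point): middle of the cover's hinge axis, 115 mm behind the press axis and 108 mm above the desk; axes as the press
- cover (a joint): angle of the cover in rad: 0 = fully shut (level, on its stops), about 1.5 = upright. A spring holds it open (it starts at 1.45 to 1.6 and lifts if let go after shutting); holding it shut without pressing takes about 4 N down at the bar. With plates under the foot it comes to rest a little above 0
- bar_mid (a point): middle of the cover's round grip bar: 14 mm thick, 100 mm long, along the hinge (y), 170 mm from the hinge axis and level with it when shut, so uppermost when the cover is upright. Behind it is a 31 mm clear gap to the cover's 10 mm plate for a finger; its two arms are at y = +-50 mm
- cover_plate: the moving cover: aluminium plate 125 x 120 x 10 mm with the grip bar; origin on the hinge axis, its -x points from the hinge to the bar
- press_foot: domed rubber foot, 30 mm wide, under the cover, 115 mm from the hinge. It is a sprung plunger: it gives 4 mm inward at 2.5 N per mm, then is solid. Origin at mid thickness of the cover plate; its lowest point is 18 mm below, which is 90 mm above the desk when the cover is fully shut
- seat (a point): centre of the top face of the black lens housing (62 x 80 mm top, plane for laying plates on) in the nest, on the press axis; its height above the desk differs from start to start (65 to 85 mm), so the gap to the shut foot is 5 to 25 mm. Housing and nest are fixed
- spacer_0: loose steel spacer plate, 60 x 40 x 14 mm (its x, y, z), about 200 g, one of four alike; origin at the centre of its underside, z up; lies flat on the desk at the start
- spacer_1: loose steel spacer plate, 60 x 40 x 14 mm (its x, y, z), about 200 g, one of four alike; origin at the centre of its underside, z up; lies flat on the desk at the start
- spacer_2: loose steel spacer plate, 60 x 40 x 14 mm (its x, y, z), about 200 g, one of four alike; origin at the centre of its underside, z up; lies flat on the desk at the start
- spacer_3: loose steel spacer plate, 60 x 40 x 14 mm (its x, y, z), about 200 g, one of four alike; origin at the centre of its underside, z up; lies flat on the desk at the start
- dish: small round steel dish of screws, 69 mm, 18 mm high, bystander; origin at its underside
- glue_bottle: adhesive bottle, 35 mm wide, 126 mm high, standing, bystander; origin at its underside
- loose_housing: lens housing with a silver top, lying on the desk, 63 x 91 x 22 mm, bystander; origin at its underside
There are look-alikes about, which are no part of the job. What is shaped like the spacer_2 but red is not meant.

How it is judged:
By the outcome, as a careful person would: the job done as asked, in the order asked, and still so for the second after the job is handed in, while the arm keeps its last pose, push and grip.
It also fails if it takes over 72 s, if anything falls off the work surface, if the arm or the gripper's body presses on something with over 40 N, if the wrist force passes 120 N, or if a joint passes its speed limit or range.

## Working session

There is one attempt and no reset: what is moved stays moved. The work goes in short steps, Python scripts to look and compute and a tool call to move; the robot and the scene stay as the last step left them, time stands still between calls to the robot, and variables do not carry over. Pictures are saved under pics/ and viewed, at most 10 in all, crops included, and the job is handed in when it is done.

Besides the shell and the picture viewer there is one more tool, called as name(argument=value, ...), one argument or row to a line, values as JSON. step_arm: Moves the arm, as the interface text tells. Shift numbers are shares of 8 cm and turn numbers shares of 180 degrees, none past 1 either way. Its arguments: {"type":"object","properties":{"motion":{"type":"array","items":{"type":"object","properties":{"wx":{"type":"number","minimum":-1,"maximum":1},"wy":{"type":"number","minimum":-1,"maximum":1},"wz":{"type":"number","minimum":-1,"maximum":1},"dx":{"type":"number","minimum":-1,"maximum":1},"dy":{"type":"number","minimum":-1,"maximum":1},"dz":{"type":"number","minimum":-1,"maximum":1},"claw":{"type":"number"}}}},"force":{"type":"number"}},"required":["motion"]}

```bash
mkdir -p pics; cat > h.py <<'E'
import numpy as np, cv2
from plant import get_state, viewer, workorder
from scipy.spatial.transform import Rotation as R
def snap(n,tag):
    p,d=viewer.snapshot(n); cv2.imwrite(f'pics/{tag}.png',cv2.cvtColor(p,cv2.COLOR_RGB2BGR)); np.save(f'pics/{tag}.npy',d); return p,d
def cal(n):
    c=viewer.calibration(n); return 210/np.tan(np.radians(c['vfov'])/2),c['cx'],c['cy'],np.array(c['extrinsics'])
def cloud(n,d):
    f,cx,cy,E=cal(n); v,u=np.mgrid[0:420,0:560]
    P=np.stack([(u-cx)/f*d,(v-cy)/f*d,d,np.ones_like(d)],-1)@E.T
    P=P[...,:3]; P[d==0]=np.nan; return P
E
python3 - <<'E'
from h import *
for n in('side','top'):
    snap(n,n+'0'); c=viewer.calibration(n); print(n,c)
print(get_state())
E
```

```text
side {'vfov': 49.61077098467575, 'cx': 276.3982617310215, 'cy': 195.9988357532517, 'extrinsics': array([[-9.96719073e-01, -4.92004189e-02,  6.42682504e-02,
         4.50273950e-01],
       [-8.09372444e-02,  6.10787610e-01, -7.87646912e-01,
         7.45822530e-01],
       [-5.01693110e-04, -7.90264395e-01, -6.12765807e-01,
         7.09898340e-01],
       [ 0.00000000e+00,  0.00000000e+00,  0.00000000e+00,
         1.00000000e+00]])}
top {'vfov': 57.364984590647055, 'cx': 279.96865193886526, 'cy': 212.41190481863097, 'extrinsics': array([[-0.01272583, -0.98313843,  0.18241952,  0.35565529],
       [-0.99989148,  0.0138659 ,  0.00497563, -0.03672369],
       [-0.00742114, -0.18233641, -0.9832082 ,  1.02823043],
       [ 0.        ,  0.        ,  0.        ,  1.        ]])}
{'clock': 0.1, 'q': array([ 1.27679062,  0.68990451, -0.1945516 ,  1.56622513,  0.15735006,
        0.90249205, -0.21509174]), 'qd': array([-0.00056308, -0.00125282,  0.00066479, -0.00218633,  0.00037051,
       -0.00062797, -0.00069173]), 'joint_torque': array([-3.95496478e-03, -5.28495240e+01, -1.27164211e+00, -1.53835469e+01,
       -5.25609974e-02,  1.99490954e-03,  5.04932211e-05]), 'tool_pos': array([ 0.20101348, -0.59120392,  0.23799226]), 'eef_rot': array([ 9.86586372e-01,  1.63238064e-01, -1.99618119e-04, -7.90580068e-04]), 'contact_force': array([ 0.2455649 , -0.49298917, -0.60369149]), 'moment': array([-0.01807163,  0.07960794, -0.03089646]), 'finger_force': 0.0, 'opening': 1.0010851473719582}
```

View pics/top0.png

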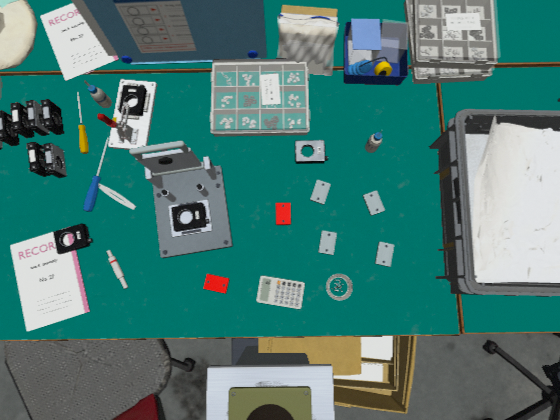

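View pics/side0.png

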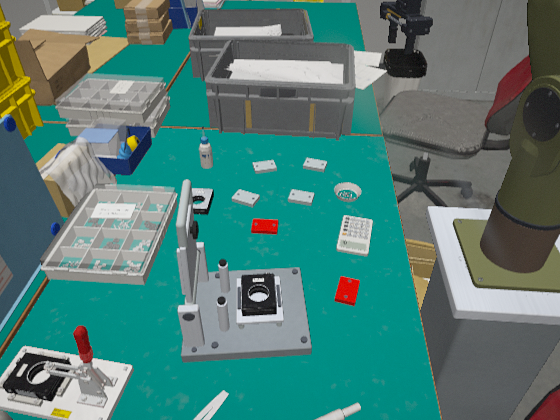

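The top view shows four grey plates at about (320,191), (374,202), (327,242) and (385,254). Two red decoys are at (283,213) and (216,283). The press is at about (192,210) with its hinge on the far side. The side view confirms the same layout, with the cover upright at (187,240).

```bash
python3 - <<'E'
from h import *
for n in('top','side'):
    p=cv2.imread(f'pics/{n}0.png'); P=cloud(n,np.load(f'pics/{n}0.npy')); Z=P[...,2]
    ok=(Z>.007)&(Z<.03)&(P[...,0]>.25)&(P[...,0]<.8)&(P[...,1]<.35)&(P[...,1]>-.5)
    k,l,s,c=cv2.connectedComponentsWithStats(ok.astype(np.uint8),connectivity=4)
    print(n)
    for i in range(1,k):
        if s[i,4]<100: continue
        q=P[l==i]; r=cv2.minAreaRect((q[:,:2]*1000).astype(np.float32))
        print(c[i].round(),s[i,4],'rect c',np.round(r[0],1),'size',np.round(r[1],1),'ang',round(r[2],1),'z med',np.round(np.median(q[:,2])*1000,1),'mean',(q.mean(0)*1000).round(1),'bgr',p[l==i].mean(0).round())
    desk=(np.abs(Z)<.006)&(P[...,0]>.3)&(P[...,0]<.7)&(abs(P[...,1])<.3); print('desk z',np.median(Z[desk]))
    # housing
    ok=(Z>.058)&(Z<.09)&(P[...,0]>.3)&(P[...,0]<.8)&(P[...,1]<.3)&(P[...,1]>.0)
    k,l,s,c=cv2.connectedComponentsWithStats(ok.astype(np.uint8),connectivity=4)
    for i in range(1,k):
        if s[i,4]<60: continue
        q=P[l==i]; r=cv2.minAreaRect((q[:,:2]*1000).astype(np.float32)); print('HI',c[i].round(),s[i,4],r,np.percentile(q[:,2],[5,25,50,75,95]).round(4))
    ok=(Z>.14)&(Z<.35)&(P[...,0]>.4)&(P[...,0]<.8)&(P[...,1]<.3)&(P[...,1]>.0)
    q=P[ok]; print('cover',len(q),q.min(0),q.max(0))
t=cv2.imread('pics/top0.png')[130:270,130:250]; s=cv2.imread('pics/side0.png')[165:365,165:325]
t=cv2.resize(t,None,fx=3.3,fy=3.3,interpolation=3); s=cv2.resize(s,None,fx=2.31,fy=2.31,interpolation=3)
h=min(t.shape[0],s.shape[0]); cv2.imwrite('pics/c1.png',np.hstack([t[:h],s[:h]])); print(t.shape,s.shape)
E
```

```text
top
[145. 134.] 144 rect c [766.5 342. ] size [16.9 65.7] ang 88.9 z med 20.6 mean [769.9 341.8  19.7] bgr [204. 204. 201.]
[260. 134.] 188 rect c [766.6  23. ] size [260.6   5.6] ang 90.0 z med 13.9 mean [767.2  21.5  14.3] bgr [74. 79. 75.]
[310. 151.] 606 rect c [ 716.7 -118.1] size [68.4 91.3] ang 0.3 z med 21.6 mean [ 712.7 -115.6   20.7] bgr [148. 144. 133.]
[192. 212.] 4190 rect c [550.3 210.5] size [229.3 196.5] ang 8.5 z med 24.0 mean [546.1 203.   23.8] bgr [132. 127. 116.]
[443. 212.] 230 rect c [ 540.5 -465.2] size [  5.3 171.6] ang 88.4 z med 19.4 mean [ 538.7 -465.2   18.6] bgr [50. 51. 42.]
[320. 192.] 320 rect c [ 600.7 -139.8] size [39.5 60.8] ang 70.2 z med 13.8 mean [ 599.7 -139.7   13.8] bgr [171. 170. 154.]
[373. 203.] 335 rect c [ 566.8 -283.8] size [62.3 40.7] ang 18.8 z med 14.1 mean [ 567.1 -282.7   14. ] bgr [169. 167. 152.]
[282. 213.] 328 rect c [541.  -36.4] size [59.7 42.4] ang 1.1 z med 14.1 mean [540.9 -37.2  14. ] bgr [ 37.  42. 214.]
[327. 242.] 347 rect c [ 462.2 -154.4] size [40.2 60.5] ang 80.4 z med 13.9 mean [ 461.7 -154.2   14. ] bgr [171. 170.
[... 2715 characters left out ...]
 172.96115112304688), (17.759841918945312, 11.66213607788086), 10.546271324157715) [0.0593 0.0658 0.0733 0.081  0.0883]
HI [258. 293.] 1214 ((528.59423828125, 199.33021545410156), (62.684757232666016, 92.27891540527344), 8.083086967468262) [0.0614 0.0685 0.0703 0.0713 0.0725]
HI [223. 313.] 121 ((582.7079467773438, 259.8213195800781), (17.673982620239258, 9.871808052062988), 17.43828010559082) [0.0597 0.0664 0.074  0.0822 0.0887]
HI [193. 328.] 219 ((625.8572998046875, 297.24090576171875), (31.8504638671875, 11.583914756774902), 27.540868759155273) [0.06   0.0664 0.0745 0.0825 0.0884]
cover 1717 [0.61847425 0.16202473 0.14018186] [0.6483816  0.28011953 0.2870155 ]
(462, 396, 3) (462, 370, 3)
```

View pics/c1.png

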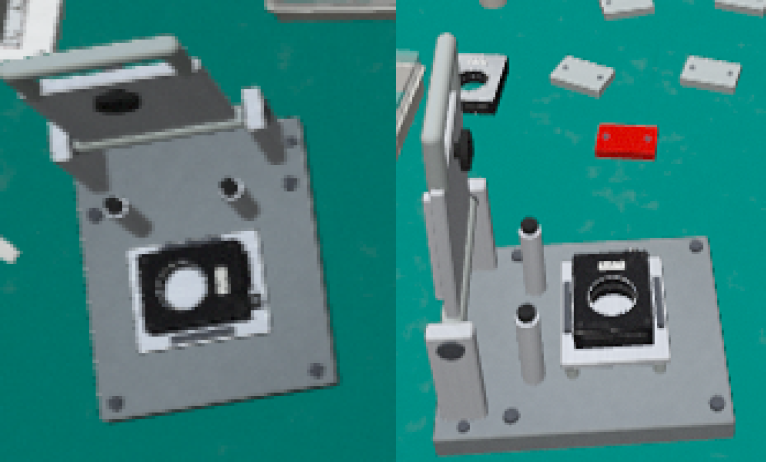

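Both views put the housing top at about 70 mm, so the gap is about 20 mm and two plates are needed. Next I'll refine the press pose, the cover and the two plates I'll use.

```bash
python3 - <<'E'
from h import *
a=np.radians(8.8); c0=np.array([.527,.2055])
for n in('top','side'):
    P=cloud(n,np.load(f'pics/{n}0.npy')).reshape(-1,3); P=P[~np.isnan(P[:,0])]
    q=P.copy(); d=P[:,:2]-c0; q[:,0]=d@[np.cos(a),np.sin(a)]; q[:,1]=d@[-np.sin(a),np.cos(a)]; q*=1000
    def show(t,m):
        s=q[m]; print(n,t,len(s),'med',np.median(s,0).round(1),'lo',np.percentile(s,3,axis=0).round(1),'hi',np.percentile(s,97,axis=0).round(1))
    X,Y,Z=q.T
    for sy in(-44,44): show('post',(abs(X-64)<16)&(abs(Y-sy)<16)&(Z>99)&(Z<112))
    show('housing',(abs(X)<40)&(abs(Y)<48)&(Z>66)&(Z<78))
    show('housing core',(abs(X)<28)&(abs(Y)<36)&(Z>64)&(Z<78))
    show('bar',(X>40)&(X<170)&(abs(Y)<35)&(Z>272)&(Z<300))
    show('plate lower',(X>40)&(X<170)&(abs(Y)<45)&(Z>150)&(Z<170))
    show('plate upper',(X>40)&(X<170)&(abs(Y)<45)&(Z>215)&(Z<238))
    for sy in(-73,73): show('bracket',(abs(X-115)<25)&(abs(Y-sy)<16)&(Z>117)&(Z<128))
    show('slab',(abs(X-25)<125)&(abs(Y)<105)&(Z>21)&(Z<27))
    for nm,c,l in(('A',(600,-139.8),-19.8),('B',(462,-154.2),-9.6)):
        W=P*1000; s=W[(np.hypot(W[:,0]-c[0],W[:,1]-c[1])<50)&(W[:,2]>11.5)]
        r=cv2.minAreaRect(s[:,:2].astype(np.float32)); print(n,nm,np.round(r[0],1),np.round(r[1],1),round(r[2],1),s.mean(0).round(1))
E
```

```text
top post 25 med [ 64.1 -45.7 103.5] lo [ 58.4 -52.  100.1] hi [ 68.9 -40.  105.5]
top post 27 med [ 63.3  42.6 102.5] lo [57.4 36.1 99.3] hi [ 69.2  47.5 105.6]
top housing 598 med [-0.4 -9.2 69.8] lo [-29.6 -39.6  66.7] hi [29.3 36.5 73.2]
top housing core 459 med [-0.5 -7.7 69.9] lo [-26.5 -34.3  66.4] hi [26.6 34.5 73.4]
top bar 237 med [1.059e+02 1.000e-01 2.838e+02] lo [101.2 -32.7 277.6] hi [113.5  32.6 286.6]
top plate lower 100 med [108.2  -0.9 159.2] lo [107.2 -42.3 151.1] hi [109.2  42.4 169.6]
top plate upper 236 med [105.4  -4.  229.3] lo [ 92.8 -41.6 217.9] hi [118.5  41.5 237.8]
top bracket 84 med [113.  -74.4 121.2] lo [ 98.6 -81.6 117.7] hi [128.8 -60.9 124.7]
top bracket 69 med [111.7  71.1 121.5] lo [ 98.9  62.4 117.1] hi [126.4  78.1 123.6]
top slab 3630 med [22.9 -5.2 24. ] lo [-83.2 -92.4  21.4] hi [128.   88.5  26.6]
top A [ 600.8 -139.9] [39.3 59. ] 70.2 [ 599.9 -139.6   14.3]
top B [ 462.1 -154.6] [40.  60.5] 79.9 [ 461.7 -154.3   14.3]
side post 48 med [ 64.2 -45.9 103.2] lo [ 57.9 -53.5  99.6] hi [ 69.8 -40.7 104.9]
side post 53 med [ 64.1  41.6 103.3] lo [57.6 34.6 99.7] hi [ 70.   46.8 105. ]
side housing 998 med [ 0.6 -2.7 70.6] lo [-28.8 -40.1  67.2] hi [30.1 36.3 72.9]
side housing core 795 med [-0.1 -2.5 70.7] lo [-26.6 -34.4  65.4] hi [26.5 35.3 73. ]
side bar 272 med [107.    2.5 284.4] lo [101.8 -32.6 279.6] hi [114.6  33.2 286.3]
side plate lower 80 med [108.3   7.5 159.2] lo [107.7 -38.  150.5] hi [123.9  44.4 169.5]
side plate upper 208 med [103.2   4.3 228.7] lo [ 93.2 -37.7 215.7] hi [120.2  43.1 237.7]
side bracket 44 med [104.4 -73.6 122. ] lo [ 98.7 -80.9 117.8] hi [109.9 -69.2 124.6]
side bracket 183 med [114.6  71.7 122.1] lo [ 99.1  62.6 117.5] hi [130.2  77.2 124.5]
side slab 5722 med [18.2 38.9 24.8] lo [-82.8 -91.2  22.4] hi [116.2  90.3  26.7]
side A [ 599.7 -142.6] [45.8 60.7] 65.7 [ 600.  -139.9   15.3]
side B [ 462. -156.] [45.  59.5] 80.0 [ 461.7 -154.4   15.2]
```

step_arm(
  motion=[
    {"dx": 0.25,"dy": -0.2},
    {"dx": 0.5,"dy": -0.4},
    {"dx": 0.75,"dy": -0.6},
    {"dx": 0.97,"dy": -0.82},
  ],
)

```text
$.motion[0]: bad value
```

step_arm(
  motion=[
    {"dx": 0.25,"dy": -0.2},
    {"dx": 0.5,"dy": -0.4},
    {"dx": 0.75,"dy": -0.6},
    {"dx": 0.97,"dy": -0.82},
  ],
)

```text
$.motion[0]: bad value
```

```bash
cat >> h.py <<'E'
C0=np.array([.5273,.2038]); A0=8.8
def press(x,y,z=0):
    a=np.radians(A0); return np.r_[C0+x/1000*np.array([np.cos(a),np.sin(a)])+y/1000*np.array([-np.sin(a),np.cos(a)]),z/1000]
def plan(t,psi):
    "measured pose -> shift (shares of 8cm) in tool axes, turn share"
    s=get_state(); r=R.from_quat(s['eef_rot']); T=R.from_matrix(np.array([[np.cos(np.radians(psi)),np.sin(np.radians(psi)),0],[np.sin(np.radians(psi)),-np.cos(np.radians(psi)),0],[0,0,-1]]).T.T)
    w=(r.inv()*T).as_rotvec()/np.pi; d=r.inv().apply(np.array(t)-s['tool_pos'])/.08
    X=r.as_matrix()[:,0]
    print('t',round(s['clock'],2),'pos',s['tool_pos'].round(4),'psi',np.degrees(np.arctan2(X[1],X[0])).round(2),'tilt',r.as_matrix()[2,2].round(4),'F',np.round(s['contact_force'],1),'open',round(s['opening']*88.1,1),'ff',round(s['finger_force'],1))
    print('   shift',d.round(3),'turn',w.round(4))
E
python3 - <<'E'
from h import *
plan([.462,-.1544,.1],-9.9)
E
```

```text
t 0.1 pos [ 0.201  -0.5912  0.238 ] psi 18.79 tilt -1.0 F [ 0.2 -0.5 -0.6] open 88.2 ff 0.0
   shift [ 4.847 -4.115  1.731] turn [-0.0005  0.0002  0.1594]
```

step_arm(
  motion=[
    {"dx": 0.25,"dy": -0.2,"dz": 0,"wx": 0,"wy": 0,"wz": 0,"claw": 88},
    {"dx": 0.5,"dy": -0.4,"dz": 0,"wx": 0,"wy": 0,"wz": 0,"claw": 88},
    {"dx": 0.75,"dy": -0.6,"dz": 0,"wx": 0,"wy": 0,"wz": 0,"claw": 88},
    {"dx": 0.97,"dy": -0.82,"dz": 0,"wx": 0,"wy": 0,"wz": 0,"claw": 88},
  ],
)

```text
clock: 0.5
tool_pos: [0.2543, -0.5035, 0.2384]
eef_rot: [0.987, 0.163, 0.0, -0.0]
contact_force: [0.4, -0.1, -0.0]
opening: 0.997
finger_force: 0.0
```

step_arm(
  motion=[
    {"dx": 0.25,"dy": -0.2,"dz": 0,"wx": 0,"wy": 0,"wz": 0,"claw": 88},
    {"dx": 0.5,"dy": -0.4,"dz": 0,"wx": 0,"wy": 0,"wz": 0,"claw": 88},
    {"dx": 0.75,"dy": -0.6,"dz": 0,"wx": 0,"wy": 0,"wz": 0,"claw": 88},
    {"dx": 0.97,"dy": -0.82,"dz": 0,"wx": 0,"wy": 0,"wz": 0,"claw": 88},
  ],
)

```text
clock: 0.9
tool_pos: [0.3066, -0.4164, 0.2385]
eef_rot: [0.987, 0.163, 0.0, -0.0]
contact_force: [0.7, 0.2, -0.4]
opening: 1.001
finger_force: 0.0
```

step_arm(
  motion=[
    {"dx": 0.25,"dy": -0.2,"dz": 0.05,"wx": 0,"wy": 0,"wz": 0,"claw": 88},
    {"dx": 0.5,"dy": -0.4,"dz": 0.1,"wx": 0,"wy": 0,"wz": 0,"claw": 88},
    {"dx": 0.75,"dy": -0.6,"dz": 0.2,"wx": 0,"wy": 0,"wz": 0,"claw": 88},
    {"dx": 0.97,"dy": -0.825,"dz": 0.3,"wx": 0,"wy": 0,"wz": 0,"claw": 88},
  ],
)

```text
clock: 1.3
tool_pos: [0.3589, -0.3292, 0.2144]
eef_rot: [0.987, 0.163, 0.0, 0.0]
contact_force: [0.5, 0.0, -0.4]
opening: 0.996
finger_force: 0.0
```

step_arm(
  motion=[
    {"dx": 0.25,"dy": -0.2,"dz": 0.05,"wx": 0,"wy": 0,"wz": 0,"claw": 88},
    {"dx": 0.5,"dy": -0.4,"dz": 0.1,"wx": 0,"wy": 0,"wz": 0,"claw": 88},
    {"dx": 0.75,"dy": -0.6,"dz": 0.2,"wx": 0,"wy": 0,"wz": 0,"claw": 88},
    {"dx": 0.97,"dy": -0.825,"dz": 0.3,"wx": 0,"wy": 0,"wz": 0,"claw": 88},
  ],
)

```text
clock: 1.7
tool_pos: [0.4112, -0.2418, 0.1904]
eef_rot: [0.987, 0.163, 0.0, 0.0]
contact_force: [1.1, 0.8, -0.1]
opening: 0.996
finger_force: 0.0
```

step_arm(
  motion=[
    {"dx": 0.25,"dy": -0.2,"dz": 0.1,"wx": 0,"wy": 0,"wz": 0.04,"claw": 88},
    {"dx": 0.5,"dy": -0.4,"dz": 0.2,"wx": 0,"wy": 0,"wz": 0.08,"claw": 88},
    {"dx": 0.75,"dy": -0.6,"dz": 0.3,"wx": 0,"wy": 0,"wz": 0.12,"claw": 70},
    {"dx": 0.97,"dy": -0.825,"dz": 0.5,"wx": 0,"wy": 0,"wz": 0.16,"claw": 70},
    {"dx": 0.97,"dy": -0.825,"dz": 0.7,"wx": 0,"wy": 0,"wz": 0.16,"claw": 70},
    {"dx": 0.97,"dy": -0.825,"dz": 0.7,"wx": 0,"wy": 0,"wz": 0.16,"claw": 70},
  ],
)

```text
clock: 2.3
tool_pos: [0.4617, -0.1537, 0.1331]
eef_rot: [0.996, -0.086, -0.002, -0.0]
contact_force: [-0.9, 0.8, -0.8]
opening: 0.796
finger_force: 0.0
```

```bash
python3 - <<'E'
from h import *
plan([.462,-.1544,.004],-9.9); 
E
```

```text
t 2.3 pos [ 0.4617 -0.1537  0.1331] psi -9.87 tilt -1.0 F [-0.9  0.8 -0.8] open 70.2 ff 0.0
   shift [0.012 0.008 1.614] turn [-0.0001  0.0013  0.0001]
```

step_arm(
  motion=[
    {"dx": 0.01,"dy": 0.01,"dz": 0.3,"wx": 0,"wy": 0,"wz": 0,"claw": 64},
    {"dx": 0.01,"dy": 0.01,"dz": 0.6,"wx": 0,"wy": 0,"wz": 0,"claw": 64},
    {"dx": 0.01,"dy": 0.01,"dz": 0.8,"wx": 0,"wy": 0,"wz": 0,"claw": 64},
    {"dx": 0.01,"dy": 0.01,"dz": 1.0,"wx": 0,"wy": 0,"wz": 0,"claw": 64},
  ],
)

```text
clock: 2.7
tool_pos: [0.4631, -0.1571, 0.0545]
eef_rot: [0.996, -0.088, 0.0, 0.0]
contact_force: [-0.7, -0.1, 1.4]
opening: 0.725
finger_force: 0.0
```

step_arm(
  motion=[
    {"dx": 0,"dy": 0,"dz": 0.25,"wx": 0,"wy": 0,"wz": 0,"claw": 64},
    {"dx": 0,"dy": 0,"dz": 0.45,"wx": 0,"wy": 0,"wz": 0,"claw": 64},
    {"dx": 0,"dy": 0,"dz": 0.55,"wx": 0,"wy": 0,"wz": 0,"claw": 64},
    {"dx": 0,"dy": 0,"dz": 0.6,"wx": 0,"wy": 0,"wz": 0,"claw": 64},
    {"dx": 0,"dy": 0,"dz": 0.6,"wx": 0,"wy": 0,"wz": 0,"claw": 64},
  ],
)

```text
clock: 3.2
tool_pos: [0.4632, -0.1565, 0.0069]
eef_rot: [0.996, -0.088, 0.0, 0.0]
contact_force: [0.7, 0.9, -0.5]
opening: 0.725
finger_force: 0.0
```

step_arm(
  motion=[
    {"dx": 0,"dy": 0,"dz": 0,"wx": 0,"wy": 0,"wz": 0,"claw": 36},
    {"dx": 0,"dy": 0,"dz": 0,"wx": 0,"wy": 0,"wz": 0,"claw": 30},
    {"dx": 0,"dy": 0,"dz": 0,"wx": 0,"wy": 0,"wz": 0,"claw": 30},
    {"dx": 0,"dy": 0,"dz": 0,"wx": 0,"wy": 0,"wz": 0,"claw": 30},
    {"dx": 0,"dy": 0,"dz": 0,"wx": 0,"wy": 0,"wz": 0,"claw": 30},
    {"dx": 0,"dy": 0,"dz": 0,"wx": 0,"wy": 0,"wz": 0,"claw": 30},
  ],
  force=30,
)

```text
clock: 3.8
tool_pos: [0.4635, -0.1563, 0.0072]
eef_rot: [0.996, -0.087, 0.0, 0.0]
contact_force: [-0.1, 0.1, 6.0]
opening: 0.449
finger_force: 30.0
```

```bash
python3 - <<'E'
from h import *
plan(press(0,0,180),8.8); 
E
```

```text
t 3.8 pos [ 0.4635 -0.1563  0.0072] psi -10.03 tilt -1.0 F [-0.1  0.1  6. ] open 39.5 ff 30.0
   shift [ 3.000e-03 -4.571e+00 -2.162e+00] turn [ 0.0002 -0.0003 -0.1046]
```

step_arm(
  motion=[
    {"dx": 0,"dy": 0,"dz": -0.1,"wx": 0,"wy": 0,"wz": 0,"claw": 30},
    {"dx": 0,"dy": 0,"dz": -0.3,"wx": 0,"wy": 0,"wz": 0,"claw": 30},
    {"dx": 0,"dy": -0.1,"dz": -0.5,"wx": 0,"wy": 0,"wz": 0,"claw": 30},
    {"dx": 0,"dy": -0.3,"dz": -0.7,"wx": 0,"wy": 0,"wz": 0,"claw": 30},
    {"dx": 0,"dy": -0.5,"dz": -0.9,"wx": 0,"wy": 0,"wz": 0,"claw": 30},
    {"dx": 0,"dy": -0.7,"dz": -1,"wx": 0,"wy": 0,"wz": 0,"claw": 30},
    {"dx": 0,"dy": -0.9,"dz": -1,"wx": 0,"wy": 0,"wz": 0,"claw": 30},
  ],
)

```text
clock: 4.5
tool_pos: [0.4762, -0.0845, 0.088]
eef_rot: [0.996, -0.087, 0.001, -0.0]
contact_force: [0.6, 0.1, -1.3]
opening: 0.451
finger_force: 30.0
```

step_arm(
  motion=[
    {"dx": 0,"dy": -0.25,"dz": -0.2,"wx": 0,"wy": 0,"wz": 0,"claw": 30},
    {"dx": 0,"dy": -0.5,"dz": -0.4,"wx": 0,"wy": 0,"wz": 0,"claw": 30},
    {"dx": 0,"dy": -0.75,"dz": -0.6,"wx": 0,"wy": 0,"wz": 0,"claw": 30},
    {"dx": 0,"dy": -1,"dz": -0.8,"wx": 0,"wy": 0,"wz": 0,"claw": 30},
  ],
)

```text
clock: 4.9
tool_pos: [0.4891, -0.0054, 0.1515]
eef_rot: [0.996, -0.087, -0.001, -0.0]
contact_force: [0.9, -0.0, -1.6]
opening: 0.445
finger_force: 30.0
```

step_arm(
  motion=[
    {"dx": 0,"dy": -0.25,"dz": -0.1,"wx": 0,"wy": 0,"wz": 0,"claw": 30},
    {"dx": 0,"dy": -0.5,"dz": -0.2,"wx": 0,"wy": 0,"wz": 0,"claw": 30},
    {"dx": 0,"dy": -0.75,"dz": -0.3,"wx": 0,"wy": 0,"wz": 0,"claw": 30},
    {"dx": 0,"dy": -1,"dz": -0.35,"wx": 0,"wy": 0,"wz": 0,"claw": 30},
  ],
)

```text
clock: 5.3
tool_pos: [0.5032, 0.0733, 0.1794]
eef_rot: [0.996, -0.087, -0.0, -0.0]
contact_force: [-0.2, -0.6, -2.3]
opening: 0.451
finger_force: 30.0
```

```bash
python3 - <<'E'
from h import *
plan(press(1.8,0,180),8.8); 
E
```

```text
t 5.3 pos [0.5032 0.0733 0.1794] psi -10.0 tilt -1.0 F [-0.2 -0.6 -2.3] open 39.7 ff 30.0
   shift [ 0.035 -1.666 -0.007] turn [-1.000e-04  1.000e-04 -1.045e-01]
```

Holding the plate (Fz −2 N matches its weight). Continuing to above the press.

step_arm(
  motion=[
    {"dx": 0,"dy": -0.25,"dz": 0,"wx": 0,"wy": 0,"wz": 0,"claw": 30},
    {"dx": 0,"dy": -0.5,"dz": 0,"wx": 0,"wy": 0,"wz": 0,"claw": 30},
    {"dx": 0,"dy": -0.7,"dz": 0,"wx": 0,"wy": 0,"wz": 0,"claw": 30},
    {"dx": 0.02,"dy": -0.85,"dz": 0,"wx": 0,"wy": 0,"wz": 0,"claw": 30},
  ],
)

```text
clock: 5.7
tool_pos: [0.5165, 0.1404, 0.1786]
eef_rot: [0.996, -0.087, -0.001, -0.0]
contact_force: [-0.1, -0.2, -2.2]
opening: 0.447
finger_force: 30.0
```

step_arm(
  motion=[
    {"dx": 0,"dy": -0.2,"dz": 0,"wx": 0,"wy": 0,"wz": -0.02,"claw": 30},
    {"dx": 0,"dy": -0.4,"dz": 0,"wx": 0,"wy": 0,"wz": -0.05,"claw": 30},
    {"dx": 0,"dy": -0.6,"dz": 0.1,"wx": 0,"wy": 0,"wz": -0.08,"claw": 30},
    {"dx": 0.015,"dy": -0.8,"dz": 0.3,"wx": 0,"wy": 0,"wz": -0.104,"claw": 30},
    {"dx": 0.015,"dy": -0.816,"dz": 0.5,"wx": 0,"wy": 0,"wz": -0.104,"claw": 30},
    {"dx": 0.015,"dy": -0.816,"dz": 0.8,"wx": 0,"wy": 0,"wz": -0.104,"claw": 30},
    {"dx": 0.015,"dy": -0.816,"dz": 0.9,"wx": 0,"wy": 0,"wz": -0.104,"claw": 30},
    {"dx": 0.015,"dy": -0.816,"dz": 0.9,"wx": 0,"wy": 0,"wz": -0.104,"claw": 30},
  ],
)

```text
clock: 6.5
tool_pos: [0.5288, 0.2027, 0.1057]
eef_rot: [0.997, 0.076, -0.001, 0.001]
contact_force: [-0.6, -0.9, -1.9]
opening: 0.449
finger_force: 30.0
```

```bash
python3 - <<'E'
from h import *
plan(press(1.8,0,77.5),8.8); 
snap('side','s1');snap('top','t1')
t=cv2.imread('pics/top0.png');t=cv2.imread('pics/t1.png')[130:270,130:250]; s=cv2.imread('pics/s1.png')[165:365,165:325]
t=cv2.resize(t,None,fx=3.3,fy=3.3,interpolation=3); s=cv2.resize(s,None,fx=2.31,fy=2.31,interpolation=3)
cv2.imwrite('pics/c2.png',np.hstack([t,s]))
E
```

```text
t 6.5 pos [0.5288 0.2027 0.1057] psi 8.75 tilt -1.0 F [-0.6 -0.9 -1.9] open 39.5 ff 30.0
   shift [ 0.007 -0.017  0.352] turn [ 0.0003  0.0009 -0.0003]
```

View pics/c2.png

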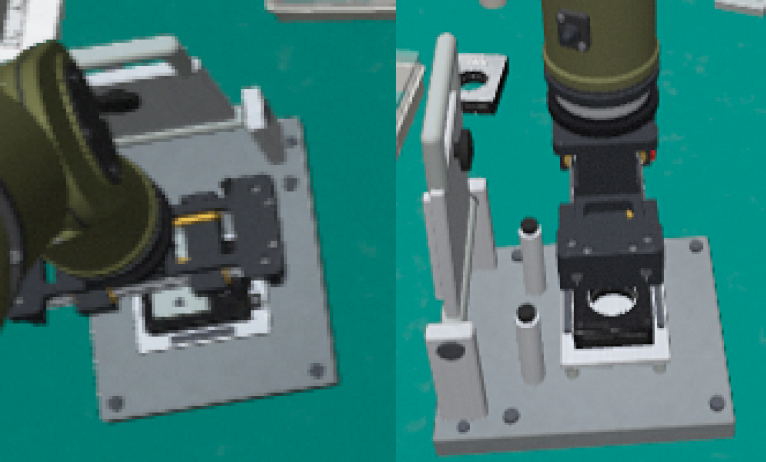

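Crop c2 shows the plate over the housing (left panel about (185,300)), with the gripper clear of the cover and posts. I'll lower gently.

step_arm(
  motion=[
    {"dx": 0.007,"dy": -0.015,"dz": 0.12,"wx": 0,"wy": 0,"wz": 0,"claw": 30},
    {"dx": 0.007,"dy": -0.015,"dz": 0.22,"wx": 0,"wy": 0,"wz": 0,"claw": 30},
    {"dx": 0.007,"dy": -0.015,"dz": 0.28,"wx": 0,"wy": 0,"wz": 0,"claw": 30},
    {"dx": 0.007,"dy": -0.015,"dz": 0.31,"wx": 0,"wy": 0,"wz": 0,"claw": 30},
    {"dx": 0.007,"dy": -0.015,"dz": 0.33,"wx": 0,"wy": 0,"wz": 0,"claw": 30},
    {"dx": 0.007,"dy": -0.015,"dz": 0.33,"wx": 0,"wy": 0,"wz": 0,"claw": 30},
  ],
)

```text
clock: 7.2
tool_pos: [0.5299, 0.2044, 0.0801]
eef_rot: [0.997, 0.076, -0.0, 0.0]
contact_force: [-0.5, -0.4, -1.9]
opening: 0.447
finger_force: 30.0
```

step_arm(
  motion=[
    {"dx": 0,"dy": 0,"dz": 0.01,"wx": 0,"wy": 0,"wz": 0,"claw": 30},
    {"dx": 0,"dy": 0,"dz": 0.02,"wx": 0,"wy": 0,"wz": 0,"claw": 30},
    {"dx": 0,"dy": 0,"dz": 0.02,"wx": 0,"wy": 0,"wz": 0,"claw": 30},
  ],
)

```text
clock: 7.5
tool_pos: [0.5299, 0.2044, 0.0787]
eef_rot: [0.997, 0.076, 0.0, 0.0]
contact_force: [-0.2, 0.2, -2.0]
opening: 0.447
finger_force: 30.0
```

step_arm(
  motion=[
    {"dx": -0.01,"dy": 0,"dz": 0.01,"wx": 0,"wy": 0,"wz": 0,"claw": 30},
    {"dx": -0.01,"dy": 0,"dz": 0.02,"wx": 0,"wy": 0,"wz": 0,"claw": 30},
    {"dx": -0.01,"dy": 0,"dz": 0.02,"wx": 0,"wy": 0,"wz": 0,"claw": 30},
  ],
)

```text
clock: 7.8
tool_pos: [0.529, 0.2042, 0.077]
eef_rot: [0.997, 0.076, -0.0, 0.0]
contact_force: [0.0, 0.6, -1.4]
opening: 0.452
finger_force: 30.0
```

step_arm(
  motion=[
    {"dx": 0,"dy": 0,"dz": 0.01,"wx": 0,"wy": 0,"wz": 0,"claw": 30},
    {"dx": 0,"dy": 0,"dz": 0.015,"wx": 0,"wy": 0,"wz": 0,"claw": 30},
    {"dx": 0,"dy": 0,"dz": 0.015,"wx": 0,"wy": 0,"wz": 0,"claw": 30},
  ],
)

```text
clock: 8.1
tool_pos: [0.5291, 0.2043, 0.0758]
eef_rot: [0.997, 0.076, -0.0, 0.0]
contact_force: [0.3, -0.1, -2.2]
opening: 0.449
finger_force: 30.0
```

step_arm(
  motion=[
    {"dx": 0,"dy": 0,"dz": 0.01,"wx": 0,"wy": 0,"wz": 0,"claw": 30},
    {"dx": 0,"dy": 0,"dz": 0.015,"wx": 0,"wy": 0,"wz": 0,"claw": 30},
    {"dx": 0,"dy": 0,"dz": 0.015,"wx": 0,"wy": 0,"wz": 0,"claw": 30},
  ],
)

```text
clock: 8.4
tool_pos: [0.5292, 0.2043, 0.0757]
eef_rot: [0.997, 0.076, 0.0, -0.0]
contact_force: [-3.3, -1.0, 7.4]
opening: 0.446
finger_force: 30.0
```

step_arm(
  motion=[
    {"dx": 0,"dy": 0,"dz": 0.01,"wx": 0,"wy": 0,"wz": 0,"claw": 30},
    {"dx": 0,"dy": 0,"dz": 0.015,"wx": 0,"wy": 0,"wz": 0,"claw": 30},
    {"dx": 0,"dy": 0,"dz": 0.015,"wx": 0,"wy": 0,"wz": 0,"claw": 30},
  ],
)

```text
clock: 8.7
tool_pos: [0.5292, 0.2043, 0.0756]
eef_rot: [0.997, 0.076, 0.0, -0.0]
contact_force: [-4.9, -0.7, 16.3]
opening: 0.444
finger_force: 30.0
```

step_arm(
  motion=[
    {"dx": 0,"dy": 0,"dz": -0.02,"wx": 0,"wy": 0,"wz": 0,"claw": 30},
    {"dx": 0,"dy": 0,"dz": -0.02,"wx": 0,"wy": 0,"wz": 0,"claw": 44},
    {"dx": 0,"dy": 0,"dz": -0.02,"wx": 0,"wy": 0,"wz": 0,"claw": 50},
    {"dx": 0,"dy": 0,"dz": -0.02,"wx": 0,"wy": 0,"wz": 0,"claw": 56},
    {"dx": 0,"dy": 0,"dz": -0.02,"wx": 0,"wy": 0,"wz": 0,"claw": 60},
    {"dx": 0,"dy": 0,"dz": -0.2,"wx": 0,"wy": 0,"wz": 0,"claw": 60},
    {"dx": 0,"dy": 0,"dz": -0.6,"wx": 0,"wy": 0,"wz": 0,"claw": 60},
    {"dx": 0,"dy": 0,"dz": -1,"wx": 0,"wy": 0,"wz": 0,"claw": 60},
  ],
)

```text
clock: 9.5
tool_pos: [0.5288, 0.2041, 0.1548]
eef_rot: [0.997, 0.076, -0.0, 0.0]
contact_force: [0.6, 0.3, -0.1]
opening: 0.682
finger_force: 0.0
```

```bash
python3 - <<'E'
from h import *
plan([.6003,-.1398,.09],-19.8)
E
```

```text
t 9.5 pos [0.5288 0.2041 0.1548] psi 8.7 tilt -1.0 F [ 0.6  0.3 -0.1] open 60.1 ff 0.0
   shift [0.234 4.384 0.811] turn [0.0002 0.0003 0.1583]
```

step_arm(
  motion=[
    {"dx": 0,"dy": 0.25,"dz": 0,"wx": 0,"wy": 0,"wz": 0,"claw": 64},
    {"dx": 0,"dy": 0.5,"dz": 0,"wx": 0,"wy": 0,"wz": 0,"claw": 64},
    {"dx": 0.03,"dy": 0.75,"dz": 0,"wx": 0,"wy": 0,"wz": 0,"claw": 64},
    {"dx": 0.05,"dy": 1,"dz": 0,"wx": 0,"wy": 0,"wz": 0,"claw": 64},
  ],
)

```text
clock: 9.9
tool_pos: [0.5456, 0.1251, 0.1547]
eef_rot: [0.997, 0.076, 0.001, -0.0]
contact_force: [-0.7, 0.7, 0.4]
opening: 0.725
finger_force: 0.0
```

step_arm(
  motion=[
    {"dx": 0,"dy": 0.25,"dz": 0,"wx": 0,"wy": 0,"wz": 0,"claw": 64},
    {"dx": 0,"dy": 0.5,"dz": 0,"wx": 0,"wy": 0,"wz": 0,"claw": 64},
    {"dx": 0.03,"dy": 0.75,"dz": 0,"wx": 0,"wy": 0,"wz": 0,"claw": 64},
    {"dx": 0.06,"dy": 1,"dz": 0,"wx": 0,"wy": 0,"wz": 0,"claw": 64},
  ],
)

```text
clock: 10.3
tool_pos: [0.5623, 0.0466, 0.1546]
eef_rot: [0.997, 0.076, 0.0, 0.0]
contact_force: [0.1, 0.8, -0.0]
opening: 0.725
finger_force: 0.0
```

step_arm(
  motion=[
    {"dx": 0,"dy": 0.25,"dz": 0,"wx": 0,"wy": 0,"wz": 0,"claw": 64},
    {"dx": 0,"dy": 0.5,"dz": 0,"wx": 0,"wy": 0,"wz": 0,"claw": 64},
    {"dx": 0.03,"dy": 0.75,"dz": 0,"wx": 0,"wy": 0,"wz": 0,"claw": 64},
    {"dx": 0.06,"dy": 1,"dz": 0,"wx": 0,"wy": 0,"wz": 0,"claw": 64},
  ],
)

```text
clock: 10.7
tool_pos: [0.5792, -0.0318, 0.1546]
eef_rot: [0.997, 0.076, 0.0, 0.0]
contact_force: [-0.7, 0.1, -0.4]
opening: 0.727
finger_force: 0.0
```

step_arm(
  motion=[
    {"dx": 0,"dy": 0.25,"dz": 0.1,"wx": 0,"wy": 0,"wz": 0.03,"claw": 64},
    {"dx": 0,"dy": 0.5,"dz": 0.2,"wx": 0,"wy": 0,"wz": 0.06,"claw": 64},
    {"dx": 0.03,"dy": 0.75,"dz": 0.3,"wx": 0,"wy": 0,"wz": 0.1,"claw": 64},
    {"dx": 0.06,"dy": 1,"dz": 0.4,"wx": 0,"wy": 0,"wz": 0.13,"claw": 64},
    {"dx": 0.06,"dy": 1,"dz": 0.4,"wx": 0,"wy": 0,"wz": 0.158,"claw": 64},
  ],
)

```text
clock: 11.2
tool_pos: [0.5957, -0.1134, 0.1217]
eef_rot: [0.984, -0.176, 0.0, 0.001]
contact_force: [-0.7, -0.3, -0.0]
opening: 0.728
finger_force: 0.0
```

```bash
cat >> h.py <<'E'
def stack(tag,zlo,zhi):
    a=np.radians(A0)
    for n in('top','side'):
        p,d=snap(n,tag+n); P=cloud(n,d); D=P[...,:2]-C0; X=1000*(D@[np.cos(a),np.sin(a)]); Y=1000*(D@[-np.sin(a),np.cos(a)]); Z=P[...,2]*1000
        m=(abs(X)<50)&(abs(Y)<55)&(Z>zlo)&(Z<zhi)
        if m.sum()<30: print(n,'few',m.sum()); continue
        r=cv2.minAreaRect(np.c_[X[m],Y[m]].astype(np.float32)); print(n,m.sum(),'centre',np.round(r[0],1),'size',np.round(r[1],1),'ang',round(r[2],1),'mean',X[m].mean().round(1),Y[m].mean().round(1),np.median(Z[m]).round(1))
E
python3 - <<'E'
from h import *
plan([.6003,-.1398,.09],-19.8)
stack('k1',79,90)
E
```

```text
t 11.2 pos [ 0.5957 -0.1134  0.1217] psi -20.22 tilt -1.0 F [-0.7 -0.3 -0. ] open 64.1 ff 0.0
   shift [0.168 0.288 0.398] turn [ 0.0009 -0.0004 -0.0023]
top 374 centre [0.1 2.3] size [60.4 40. ] ang 0.5 mean 0.1 1.9 82.3
side 608 centre [0.1 0.3] size [42.8 58.3] ang 89.3 mean 0.5 2.3 83.3
```

step_arm(
  motion=[
    {"dx": 0.06,"dy": 0.1,"dz": 0.1,"wx": 0,"wy": 0,"wz": -0.002,"claw": 64},
    {"dx": 0.12,"dy": 0.2,"dz": 0.3,"wx": 0,"wy": 0,"wz": -0.002,"claw": 64},
    {"dx": 0.175,"dy": 0.31,"dz": 0.5,"wx": 0,"wy": 0,"wz": -0.002,"claw": 64},
    {"dx": 0.175,"dy": 0.31,"dz": 0.7,"wx": 0,"wy": 0,"wz": -0.002,"claw": 64},
    {"dx": 0.175,"dy": 0.31,"dz": 0.9,"wx": 0,"wy": 0,"wz": -0.002,"claw": 64},
    {"dx": 0.175,"dy": 0.31,"dz": 0.9,"wx": 0,"wy": 0,"wz": -0.002,"claw": 64},
    {"dx": 0.175,"dy": 0.31,"dz": 0.9,"wx": 0,"wy": 0,"wz": -0.002,"claw": 64},
  ],
)

```text
clock: 12.0
tool_pos: [0.6002, -0.1367, 0.0488]
eef_rot: [0.986, -0.168, -0.001, -0.0]
contact_force: [0.2, 0.0, 0.3]
opening: 0.726
finger_force: 0.0
```

```bash
python3 - <<'E'
from h import *
plan([.6003,-.1416,.0045],-19.8)
E
```

```text
t 12.0 pos [ 0.6002 -0.1367  0.0488] psi -19.33 tilt -1.0 F [0.2 0.  0.3] open 64.0 ff 0.0
   shift [0.022 0.058 0.554] turn [-0.0001  0.0004  0.0026]
```

step_arm(
  motion=[
    {"dx": 0.02,"dy": 0.058,"dz": 0.15,"wx": 0,"wy": 0,"wz": 0.003,"claw": 64},
    {"dx": 0.02,"dy": 0.058,"dz": 0.3,"wx": 0,"wy": 0,"wz": 0.003,"claw": 64},
    {"dx": 0.02,"dy": 0.058,"dz": 0.42,"wx": 0,"wy": 0,"wz": 0.003,"claw": 64},
    {"dx": 0.02,"dy": 0.058,"dz": 0.5,"wx": 0,"wy": 0,"wz": 0.003,"claw": 64},
    {"dx": 0.02,"dy": 0.058,"dz": 0.545,"wx": 0,"wy": 0,"wz": 0.003,"claw": 64},
    {"dx": 0.02,"dy": 0.058,"dz": 0.545,"wx": 0,"wy": 0,"wz": 0.003,"claw": 64},
  ],
)

```text
clock: 12.6
tool_pos: [0.6002, -0.142, 0.0053]
eef_rot: [0.985, -0.173, -0.0, -0.0]
contact_force: [-1.1, -0.0, -0.2]
opening: 0.726
finger_force: 0.0
```

step_arm(
  motion=[
    {"dx": 0,"dy": 0,"dz": 0,"wx": 0,"wy": 0,"wz": 0,"claw": 50},
    {"dx": 0,"dy": 0,"dz": 0,"wx": 0,"wy": 0,"wz": 0,"claw": 36},
    {"dx": 0,"dy": 0,"dz": 0,"wx": 0,"wy": 0,"wz": 0,"claw": 30},
    {"dx": 0,"dy": 0,"dz": 0,"wx": 0,"wy": 0,"wz": 0,"claw": 30},
    {"dx": 0,"dy": 0,"dz": 0,"wx": 0,"wy": 0,"wz": 0,"claw": 30},
    {"dx": 0,"dy": 0,"dz": 0,"wx": 0,"wy": 0,"wz": 0,"claw": 30},
  ],
  force=30,
)

```text
clock: 13.2
tool_pos: [0.6008, -0.1423, 0.0063]
eef_rot: [0.985, -0.173, 0.0, 0.0]
contact_force: [-0.3, 0.2, 3.2]
opening: 0.447
finger_force: 30.0
```

```bash
python3 - <<'E'
from h import *
plan(press(1.8,-1,150),8.8)
E
```

```text
t 13.2 pos [ 0.6008 -0.1423  0.0063] psi -19.92 tilt -1.0 F [-0.3  0.2  3.2] open 39.4 ff 30.0
   shift [-2.31  -3.754 -1.798] turn [ 0.     -0.0002 -0.1595]
```

step_arm(
  motion=[
    {"dx": 0,"dy": 0,"dz": -0.1,"wx": 0,"wy": 0,"wz": 0,"claw": 30},
    {"dx": 0,"dy": 0,"dz": -0.3,"wx": 0,"wy": 0,"wz": 0,"claw": 30},
    {"dx": 0,"dy": 0,"dz": -0.5,"wx": 0,"wy": 0,"wz": 0,"claw": 30},
    {"dx": -0.1,"dy": -0.15,"dz": -0.7,"wx": 0,"wy": 0,"wz": 0,"claw": 30},
    {"dx": -0.2,"dy": -0.35,"dz": -0.9,"wx": 0,"wy": 0,"wz": 0,"claw": 30},
    {"dx": -0.35,"dy": -0.55,"dz": -1,"wx": 0,"wy": 0,"wz": 0,"claw": 30},
    {"dx": -0.5,"dy": -0.8,"dz": -1,"wx": 0,"wy": 0,"wz": 0,"claw": 30},
  ],
)

```text
clock: 13.9
tool_pos: [0.5858, -0.0688, 0.0888]
eef_rot: [0.985, -0.174, 0.002, 0.0]
contact_force: [0.9, 0.1, -1.3]
opening: 0.448
finger_force: 30.0
```

step_arm(
  motion=[
    {"dx": -0.15,"dy": -0.25,"dz": -0.2,"wx": 0,"wy": 0,"wz": 0,"claw": 30},
    {"dx": -0.3,"dy": -0.5,"dz": -0.4,"wx": 0,"wy": 0,"wz": 0,"claw": 30},
    {"dx": -0.45,"dy": -0.75,"dz": -0.6,"wx": 0,"wy": 0,"wz": 0,"claw": 30},
    {"dx": -0.6,"dy": -1,"dz": -0.8,"wx": 0,"wy": 0,"wz": 0,"claw": 30},
  ],
)

```text
clock: 14.3
tool_pos: [0.5668, 0.0242, 0.152]
eef_rot: [0.985, -0.173, 0.001, -0.0]
contact_force: [0.6, 0.5, -1.3]
opening: 0.447
finger_force: 30.0
```

step_arm(
  motion=[
    {"dx": -0.15,"dy": -0.25,"dz": 0,"wx": 0,"wy": 0,"wz": 0,"claw": 30},
    {"dx": -0.3,"dy": -0.5,"dz": 0,"wx": 0,"wy": 0,"wz": 0,"claw": 30},
    {"dx": -0.45,"dy": -0.75,"dz": 0,"wx": 0,"wy": 0,"wz": 0,"claw": 30},
    {"dx": -0.6,"dy": -0.95,"dz": 0,"wx": 0,"wy": 0,"wz": 0,"claw": 30},
  ],
)

```text
clock: 14.7
tool_pos: [0.5477, 0.1127, 0.1514]
eef_rot: [0.985, -0.172, 0.001, -0.001]
contact_force: [-0.1, 0.2, -1.8]
opening: 0.448
finger_force: 30.0
```

step_arm(
  motion=[
    {"dx": -0.15,"dy": -0.25,"dz": 0,"wx": 0,"wy": 0,"wz": -0.03,"claw": 30},
    {"dx": -0.3,"dy": -0.5,"dz": 0,"wx": 0,"wy": 0,"wz": -0.06,"claw": 30},
    {"dx": -0.45,"dy": -0.75,"dz": 0,"wx": 0,"wy": 0,"wz": -0.09,"claw": 30},
    {"dx": -0.6,"dy": -0.95,"dz": 0,"wx": 0,"wy": 0,"wz": -0.12,"claw": 30},
    {"dx": -0.6,"dy": -0.97,"dz": 0,"wx": 0,"wy": 0,"wz": -0.16,"claw": 30},
    {"dx": -0.6,"dy": -0.97,"dz": 0,"wx": 0,"wy": 0,"wz": -0.16,"claw": 30},
    {"dx": -0.6,"dy": -0.97,"dz": 0,"wx": 0,"wy": 0,"wz": -0.16,"claw": 30},
  ],
)

```text
clock: 15.4
tool_pos: [0.529, 0.2001, 0.1502]
eef_rot: [0.997, 0.076, 0.0, 0.0]
contact_force: [0.6, 0.8, -1.5]
opening: 0.447
finger_force: 30.0
```

```bash
python3 - <<'E'
from h import *
plan(press(1.0,-1.5,92),8.8)
E
```

```text
t 15.4 pos [0.529  0.2001 0.1502] psi 8.76 tilt -1.0 F [ 0.6  0.8 -1.5] open 39.4 ff 30.0
   shift [-0.002 -0.031  0.727] turn [ 0.0001 -0.0001 -0.0002]
```

step_arm(
  motion=[
    {"dx": 0,"dy": -0.03,"dz": 0.1,"wx": 0,"wy": 0,"wz": 0,"claw": 30},
    {"dx": 0,"dy": -0.03,"dz": 0.3,"wx": 0,"wy": 0,"wz": 0,"claw": 30},
    {"dx": 0,"dy": -0.03,"dz": 0.5,"wx": 0,"wy": 0,"wz": 0,"claw": 30},
    {"dx": 0,"dy": -0.03,"dz": 0.62,"wx": 0,"wy": 0,"wz": 0,"claw": 30},
    {"dx": 0,"dy": -0.03,"dz": 0.69,"wx": 0,"wy": 0,"wz": 0,"claw": 30},
    {"dx": 0,"dy": -0.03,"dz": 0.73,"wx": 0,"wy": 0,"wz": 0,"claw": 30},
    {"dx": 0,"dy": -0.03,"dz": 0.73,"wx": 0,"wy": 0,"wz": 0,"claw": 30},
  ],
)

```text
clock: 16.1
tool_pos: [0.5286, 0.2025, 0.0914]
eef_rot: [0.997, 0.077, -0.0, 0.0]
contact_force: [-0.1, 1.5, -0.7]
opening: 0.447
finger_force: 30.0
```

step_arm(
  motion=[
    {"dx": 0,"dy": 0,"dz": 0.01,"wx": 0,"wy": 0,"wz": 0,"claw": 30},
    {"dx": 0,"dy": 0,"dz": 0.02,"wx": 0,"wy": 0,"wz": 0,"claw": 30},
    {"dx": 0,"dy": 0,"dz": 0.02,"wx": 0,"wy": 0,"wz": 0,"claw": 30},
  ],
)

```text
clock: 16.4
tool_pos: [0.5287, 0.2027, 0.0902]
eef_rot: [0.997, 0.077, 0.0, -0.0]
contact_force: [0.1, 0.2, -1.2]
opening: 0.453
finger_force: 30.0
```

step_arm(
  motion=[
    {"dx": 0,"dy": 0,"dz": 0.01,"wx": 0,"wy": 0,"wz": 0,"claw": 30},
    {"dx": 0,"dy": 0,"dz": 0.015,"wx": 0,"wy": 0,"wz": 0,"claw": 30},
    {"dx": 0,"dy": 0,"dz": 0.015,"wx": 0,"wy": 0,"wz": 0,"claw": 30},
  ],
)

```text
clock: 16.7
tool_pos: [0.5286, 0.2027, 0.0888]
eef_rot: [0.997, 0.077, 0.0, 0.0]
contact_force: [-0.2, 1.2, -1.3]
opening: 0.448
finger_force: 30.0
```

step_arm(
  motion=[
    {"dx": 0,"dy": 0,"dz": 0.01,"wx": 0,"wy": 0,"wz": 0,"claw": 30},
    {"dx": 0,"dy": 0,"dz": 0.012,"wx": 0,"wy": 0,"wz": 0,"claw": 30},
    {"dx": 0,"dy": 0,"dz": 0.012,"wx": 0,"wy": 0,"wz": 0,"claw": 30},
  ],
)

```text
clock: 17.0
tool_pos: [0.5286, 0.2027, 0.0887]
eef_rot: [0.997, 0.077, 0.0, -0.0]
contact_force: [-2.3, -0.5, 8.0]
opening: 0.454
finger_force: 30.0
```

step_arm(
  motion=[
    {"dx": 0,"dy": 0,"dz": -0.012,"wx": 0,"wy": 0,"wz": 0,"claw": 30},
    {"dx": 0,"dy": 0,"dz": -0.012,"wx": 0,"wy": 0,"wz": 0,"claw": 44},
    {"dx": 0,"dy": 0,"dz": -0.012,"wx": 0,"wy": 0,"wz": 0,"claw": 50},
    {"dx": 0,"dy": 0,"dz": -0.012,"wx": 0,"wy": 0,"wz": 0,"claw": 56},
    {"dx": 0,"dy": 0,"dz": -0.012,"wx": 0,"wy": 0,"wz": 0,"claw": 60},
    {"dx": 0,"dy": 0,"dz": -0.2,"wx": 0,"wy": 0,"wz": 0,"claw": 60},
    {"dx": 0,"dy": 0,"dz": -0.6,"wx": 0,"wy": 0,"wz": 0,"claw": 60},
    {"dx": 0,"dy": 0,"dz": -1,"wx": 0,"wy": 0,"wz": 0,"claw": 60},
  ],
)

```text
clock: 17.8
tool_pos: [0.528, 0.2024, 0.1681]
eef_rot: [0.997, 0.077, -0.001, 0.0]
contact_force: [0.4, -0.1, -0.1]
opening: 0.679
finger_force: 0.0
```

step_arm(
  motion=[
    {"dx": -0.1,"dy": 0.1,"dz": -0.3,"wx": 0,"wy": 0,"wz": 0,"claw": 60},
    {"dx": -0.25,"dy": 0.3,"dz": -0.6,"wx": 0,"wy": 0,"wz": 0,"claw": 60},
    {"dx": -0.4,"dy": 0.6,"dz": -0.8,"wx": 0,"wy": 0,"wz": 0,"claw": 60},
    {"dx": -0.5,"dy": 0.8,"dz": -1,"wx": 0,"wy": 0,"wz": 0,"claw": 60},
    {"dx": -0.5,"dy": 0.8,"dz": -1,"wx": 0,"wy": 0,"wz": 0,"claw": 60},
  ],
)

```text
clock: 18.3
tool_pos: [0.4995, 0.1306, 0.2496]
eef_rot: [0.997, 0.075, 0.002, 0.0]
contact_force: [1.2, 0.1, -0.2]
opening: 0.685
finger_force: 0.0
```

```bash
python3 - <<'E'
from h import *
print(get_state()['q'].round(2))
plan(press(107.5,0,312),98.8); plan(press(107.5,0,312),-81.2)
stack('k2',92,104); stack('k3',79,90)
E
```

```text
[-0.42  0.53  0.12  1.89 -0.09  0.72 -1.67]
t 18.3 pos [0.4995 0.1306 0.2496] psi 8.62 tilt -1.0 F [ 1.2  0.1 -0.2] open 60.4 ff 0.0
   shift [ 1.827 -0.856 -0.775] turn [ 1.00e-03 -5.00e-04 -5.01e-01]
t 18.3 pos [0.4995 0.1306 0.2496] psi 8.62 tilt -1.0 F [ 1.2  0.1 -0.2] open 60.4 ff 0.0
   shift [ 1.827 -0.856 -0.775] turn [-0.0005 -0.001   0.499 ]
top 65 centre [-24.7   0.1] size [38.7  9.3] ang 90.0 mean -24.7 0.1 96.2
side 635 centre [ 0.8 -1. ] size [43.4 58.9] ang 89.2 mean 1.4 1.0 97.2
top few 21
side 165 centre [ 1.2 19.2] size [ 6.3 60. ] ang 88.4 mean 2.0 18.6 83.9
```

Two plates are stacked; the side view puts the top plate at about (1,0) mm from the press axis and its top at 97 mm. Next I'll turn the gripper and straddle the bar.

step_arm(
  motion=[
    {"dx": 0,"dy": 0,"dz": -0.2,"wx": 0,"wy": 0,"wz": -0.04,"claw": 50},
    {"dx": 0,"dy": 0,"dz": -0.4,"wx": 0,"wy": 0,"wz": -0.08,"claw": 50},
    {"dx": 0,"dy": 0,"dz": -0.6,"wx": 0,"wy": 0,"wz": -0.12,"claw": 50},
    {"dx": 0,"dy": 0,"dz": -0.78,"wx": 0,"wy": 0,"wz": -0.16,"claw": 50},
    {"dx": 0,"dy": 0,"dz": -0.78,"wx": 0,"wy": 0,"wz": -0.2,"claw": 50},
    {"dx": 0,"dy": 0,"dz": -0.78,"wx": 0,"wy": 0,"wz": -0.24,"claw": 50},
  ],
)

```text
clock: 19.1
tool_pos: [0.499, 0.1347, 0.3096]
eef_rot: [0.897, 0.442, -0.0, -0.0]
contact_force: [0.9, 0.0, -0.2]
opening: 0.569
finger_force: 0.0
```

step_arm(
  motion=[
    {"dx": 0,"dy": 0,"dz": 0,"wx": 0,"wy": 0,"wz": -0.04,"claw": 50},
    {"dx": 0,"dy": 0,"dz": 0,"wx": 0,"wy": 0,"wz": -0.08,"claw": 50},
    {"dx": 0,"dy": 0,"dz": 0,"wx": 0,"wy": 0,"wz": -0.12,"claw": 50},
    {"dx": 0,"dy": 0,"dz": 0,"wx": 0,"wy": 0,"wz": -0.16,"claw": 50},
    {"dx": 0,"dy": 0,"dz": 0,"wx": 0,"wy": 0,"wz": -0.2,"claw": 50},
    {"dx": 0,"dy": 0,"dz": 0,"wx": 0,"wy": 0,"wz": -0.24,"claw": 50},
    {"dx": 0,"dy": 0,"dz": 0,"wx": 0,"wy": 0,"wz": -0.261,"claw": 50},
    {"dx": 0,"dy": 0,"dz": 0,"wx": 0,"wy": 0,"wz": -0.261,"claw": 50},
  ],
)

```text
clock: 19.9
tool_pos: [0.4987, 0.1343, 0.3091]
eef_rot: [0.648, 0.761, -0.0, -0.001]
contact_force: [0.2, -0.1, -0.0]
opening: 0.567
finger_force: 0.0
```

```bash
python3 - <<'E'
from h import *
print(get_state()['q'].round(2))
plan(press(107.5,0,312),98.8)
E
```

```text
[-0.14  0.47 -0.33  1.79  0.18  0.92 -0.39]
t 19.9 pos [0.4987 0.1343 0.3091] psi 99.16 tilt -1.0 F [ 0.2 -0.1 -0. ] open 50.0 ff 0.0
   shift [ 0.792  1.835 -0.039] turn [-0.0006 -0.0003  0.002 ]
```

step_arm(
  motion=[
    {"dx": 0.2,"dy": 0.25,"dz": -0.04,"wx": 0,"wy": 0,"wz": 0.002,"claw": 50},
    {"dx": 0.4,"dy": 0.5,"dz": -0.04,"wx": 0,"wy": 0,"wz": 0.002,"claw": 50},
    {"dx": 0.6,"dy": 0.75,"dz": -0.04,"wx": 0,"wy": 0,"wz": 0.002,"claw": 50},
    {"dx": 0.79,"dy": 1,"dz": -0.04,"wx": 0,"wy": 0,"wz": 0.002,"claw": 50},
  ],
)

```text
clock: 20.3
tool_pos: [0.5683, 0.2101, 0.3125]
eef_rot: [0.652, 0.759, -0.0, -0.0]
contact_force: [0.3, -0.2, 0.1]
opening: 0.565
finger_force: 0.0
```

step_arm(
  motion=[
    {"dx": 0,"dy": 0.25,"dz": 0,"wx": 0,"wy": 0,"wz": 0,"claw": 50},
    {"dx": 0,"dy": 0.5,"dz": 0,"wx": 0,"wy": 0,"wz": 0,"claw": 50},
    {"dx": 0,"dy": 0.7,"dz": 0,"wx": 0,"wy": 0,"wz": 0,"claw": 50},
    {"dx": 0,"dy": 0.835,"dz": 0,"wx": 0,"wy": 0,"wz": 0,"claw": 50},
    {"dx": 0,"dy": 0.835,"dz": 0,"wx": 0,"wy": 0,"wz": 0,"claw": 50},
    {"dx": 0,"dy": 0.835,"dz": 0,"wx": 0,"wy": 0,"wz": 0,"claw": 50},
  ],
)

```text
clock: 20.9
tool_pos: [0.6333, 0.219, 0.3124]
eef_rot: [0.651, 0.759, -0.001, -0.001]
contact_force: [0.2, -0.3, -0.3]
opening: 0.571
finger_force: 0.0
```

```bash
python3 - <<'E'
from h import *
print(get_state()['q'].round(2))
plan(press(107.5,0,269),98.8); 
snap('side','s3'); snap('top','t3')
t=cv2.imread('pics/t3.png')[100:270,110:260]; s=cv2.imread('pics/s3.png')[100:365,120:340]
t=cv2.resize(t,None,fx=2.6,fy=2.6,interpolation=3); s=cv2.resize(s,(367,442),interpolation=3)
cv2.imwrite('pics/c3.png',np.hstack([t,s]))
E
```

```text
[-0.25  0.7  -0.3   1.31  0.2   1.17 -0.41]
t 20.9 pos [0.6333 0.219  0.3124] psi 98.7 tilt -1.0 F [ 0.2 -0.3 -0.3] open 50.3 ff 0.0
   shift [0.015 0.006 0.543] turn [-0.0005 -0.     -0.0006]
```

View pics/c3.png

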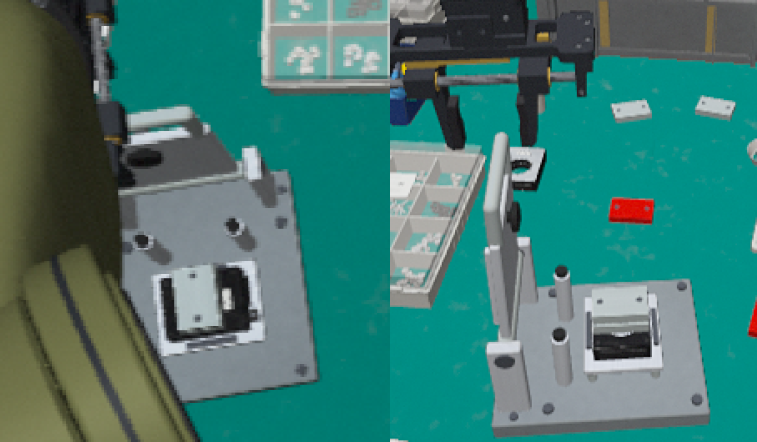

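Crop c3 shows the stack centred on the housing (right panel (622,305)) and the open fingers at (455,120) and (528,120), either side of the bar at (500,150). Descending and gripping.

step_arm(
  motion=[
    {"dx": 0.015,"dy": 0,"dz": 0.1,"wx": 0,"wy": 0,"wz": 0,"claw": 50},
    {"dx": 0.015,"dy": 0,"dz": 0.2,"wx": 0,"wy": 0,"wz": 0,"claw": 50},
    {"dx": 0.015,"dy": 0,"dz": 0.3,"wx": 0,"wy": 0,"wz": 0,"claw": 50},
    {"dx": 0.015,"dy": 0,"dz": 0.4,"wx": 0,"wy": 0,"wz": 0,"claw": 50},
    {"dx": 0.015,"dy": 0,"dz": 0.48,"wx": 0,"wy": 0,"wz": 0,"claw": 50},
    {"dx": 0.015,"dy": 0,"dz": 0.54,"wx": 0,"wy": 0,"wz": 0,"claw": 50},
    {"dx": 0.015,"dy": 0,"dz": 0.54,"wx": 0,"wy": 0,"wz": 0,"claw": 40},
  ],
)

```text
clock: 21.7
tool_pos: [0.6334, 0.2193, 0.2692]
eef_rot: [0.651, 0.759, -0.001, -0.0]
contact_force: [0.3, 1.0, 0.4]
opening: 0.5
finger_force: 0.0
```

step_arm(
  motion=[
    {"dx": 0,"dy": 0,"dz": 0,"wx": 0,"wy": 0,"wz": 0,"claw": 32},
    {"dx": 0,"dy": 0,"dz": 0,"wx": 0,"wy": 0,"wz": 0,"claw": 24},
    {"dx": 0,"dy": 0,"dz": 0,"wx": 0,"wy": 0,"wz": 0,"claw": 18},
    {"dx": 0,"dy": 0,"dz": 0,"wx": 0,"wy": 0,"wz": 0,"claw": 12},
    {"dx": 0,"dy": 0,"dz": 0,"wx": 0,"wy": 0,"wz": 0,"claw": 8},
    {"dx": 0,"dy": 0,"dz": 0,"wx": 0,"wy": 0,"wz": 0,"claw": 8},
    {"dx": 0,"dy": 0,"dz": 0,"wx": 0,"wy": 0,"wz": 0,"claw": 8},
  ],
  force=20,
)

```text
clock: 22.4
tool_pos: [0.634, 0.2196, 0.2705]
eef_rot: [0.651, 0.759, 0.0, 0.0]
contact_force: [1.0, 0.5, 2.7]
opening: 0.151
finger_force: 20.0
```

```bash
python3 - <<'E'
from h import *
plan(press(107.5,0,269),98.8); 
E
```

```text
t 22.4 pos [0.634  0.2196 0.2705] psi 98.7 tilt -1.0 F [1.  0.5 2.7] open 13.3 ff 20.0
   shift [ 0.009 -0.005  0.018] turn [ 0.0003 -0.     -0.0006]
```

```bash
python3 - <<'E'
import numpy as np
th=1.529
for N,st in((6,.06),(6,.06),(6,.06)):
    for k in range(1,N+1):
        t=th-k*st; print(round(t,3),'dy',round(-170*(np.cos(t)-np.cos(th))/80,3),'dz',round(170*(np.sin(th)-np.sin(t))/80,3))
    th-=N*st; print()
E
```

```text
1.469 dy -0.127 dz 0.009
1.409 dy -0.254 dz 0.026
1.349 dy -0.379 dz 0.05
1.289 dy -0.502 dz 0.082
1.229 dy -0.623 dz 0.121
1.169 dy -0.742 dz 0.167

1.109 dy -0.116 dz 0.053
1.049 dy -0.228 dz 0.114
0.989 dy -0.337 dz 0.18
0.929 dy -0.441 dz 0.254
0.869 dy -0.541 dz 0.333
0.809 dy -0.636 dz 0.418

0.749 dy -0.09 dz 0.091
0.689 dy -0.174 dz 0.187
0.629 dy -0.252 dz 0.287
0.569 dy -0.323 dz 0.393
0.509 dy -0.389 dz 0.502
0.449 dy -0.448 dz 0.615
```

step_arm(
  motion=[
    {"dx": 0,"dy": -0.127,"dz": 0.01,"wx": 0,"wy": 0,"wz": 0,"claw": 8},
    {"dx": 0,"dy": -0.254,"dz": 0.026,"wx": 0,"wy": 0,"wz": 0,"claw": 8},
    {"dx": 0,"dy": -0.38,"dz": 0.05,"wx": 0,"wy": 0,"wz": 0,"claw": 8},
    {"dx": 0,"dy": -0.5,"dz": 0.082,"wx": 0,"wy": 0,"wz": 0,"claw": 8},
    {"dx": 0,"dy": -0.623,"dz": 0.121,"wx": 0,"wy": 0,"wz": 0,"claw": 8},
    {"dx": 0,"dy": -0.742,"dz": 0.167,"wx": 0,"wy": 0,"wz": 0,"claw": 8},
  ],
)

```text
clock: 23.0
tool_pos: [0.5765, 0.2112, 0.2577]
eef_rot: [0.651, 0.759, 0.002, 0.001]
contact_force: [2.4, 1.2, 2.6]
opening: 0.155
finger_force: 20.0
```

```bash
cat >> h.py <<'E'
def bar():
    s=get_state(); d=s['tool_pos'][:2]-C0; a=np.radians(A0); x=1000*d@[np.cos(a),np.sin(a)]; z=s['tool_pos'][2]*1000
    F=s['contact_force']; print('t',round(s['clock'],2),'press x',x.round(1),'z',z.round(1),'theta from x',np.arccos((115-x)/170).round(3),'bar z if',(108+170*np.sin(np.arccos((115-x)/170))).round(1),'Fx',(F[:2]@[np.cos(a),np.sin(a)]).round(1),'F',F.round(1),'M',s['moment'].round(2),'open',(s['opening']*88.1).round(1))
E
python3 -c "
from h import *
bar()"
```

```text
Traceback (most recent call last):
  File "h.py", line 31, in bar
    F=s['contact_force']; print('t',round(s['clock'],2),'press x',x.round(1),'z',z.round(1),'theta from x',np.arccos((115-x)/170).round(3),'bar z if',(108+170*np.sin(np.arccos((115-x)/170))).round(1),'Fx',(F[:2]@[np.cos(a),np.sin(a)]).round(1),'F',F.round(1),'M',s['moment'].round(2),'open',(s['opening']*88.1).round(1))
                                                                                                                                                                                                                                                                                                   ^^^^^^^^^^^^^^^^^^^^^^^^^
AttributeError: 'float' object has no attribute 'round'
```

Forces are small, so I'll continue.

step_arm(
  motion=[
    {"dx": 0,"dy": -0.116,"dz": 0.053,"wx": 0,"wy": 0,"wz": 0,"claw": 8},
    {"dx": 0,"dy": -0.228,"dz": 0.114,"wx": 0,"wy": 0,"wz": 0,"claw": 8},
    {"dx": 0,"dy": -0.337,"dz": 0.18,"wx": 0,"wy": 0,"wz": 0,"claw": 8},
    {"dx": 0,"dy": -0.44,"dz": 0.254,"wx": 0,"wy": 0,"wz": 0,"claw": 8},
    {"dx": 0,"dy": -0.54,"dz": 0.333,"wx": 0,"wy": 0,"wz": 0,"claw": 8},
    {"dx": 0,"dy": -0.636,"dz": 0.418,"wx": 0,"wy": 0,"wz": 0,"claw": 8},
  ],
)

```text
clock: 23.6
tool_pos: [0.5264, 0.2039, 0.2241]
eef_rot: [0.651, 0.759, 0.002, 0.001]
contact_force: [3.1, 0.6, 2.6]
opening: 0.151
finger_force: 20.0
```

```bash
sed -i "s/(s\['opening'\]\*88.1).round(1)/s['opening']*88.1/" h.py; python3 -c "
from h import *
bar()"
```

```text
t 23.6 press x -0.9 z 224.1 theta from x 0.82 bar z if 232.3 Fx 3.1 F [3.1 0.6 2.6] M [ 0.3  -0.89 -0.04] open 13.263723845437674
```

step_arm(
  motion=[
    {"dx": 0,"dy": -0.09,"dz": 0.091,"wx": 0,"wy": 0,"wz": 0,"claw": 8},
    {"dx": 0,"dy": -0.174,"dz": 0.187,"wx": 0,"wy": 0,"wz": 0,"claw": 8},
    {"dx": 0,"dy": -0.252,"dz": 0.287,"wx": 0,"wy": 0,"wz": 0,"claw": 8},
    {"dx": 0,"dy": -0.323,"dz": 0.393,"wx": 0,"wy": 0,"wz": 0,"claw": 8},
    {"dx": 0,"dy": -0.389,"dz": 0.502,"wx": 0,"wy": 0,"wz": 0,"claw": 8},
    {"dx": 0,"dy": -0.448,"dz": 0.615,"wx": 0,"wy": 0,"wz": 0,"claw": 8},
  ],
)

```text
clock: 24.2
tool_pos: [0.4898, 0.1984, 0.1739]
eef_rot: [0.651, 0.759, 0.001, 0.0]
contact_force: [2.2, 1.6, 2.5]
opening: 0.148
finger_force: 20.0
```

```bash
python3 -c "
from h import *
bar()
print('q',get_state()['q'].round(2))
th=.449
for t in (.4,.35,.3,.26,.22,.19,.16,.14): print(t,'dy',round(-170*(np.cos(t)-np.cos(th))/80,3),'dz',round(170*(np.sin(th)-np.sin(t))/80,3))
th=.14
for t in (.12,.1,.085,.075,.07,.06,.05,.04): print(t,'dy',round(-170*(np.cos(t)-np.cos(th))/80,3),'dz',round(170*(np.sin(th)-np.sin(t))/80,3))
"
```

```text
t 24.2 press x -37.9 z 173.9 theta from x 0.453 bar z if 182.4 Fx 2.4 F [2.2 1.6 2.5] M [ 0.47 -1.04 -0.01] open 13.068067642085008
q [-0.32  0.66 -0.25  1.92  0.28  0.59 -0.6 ]
0.4 dy -0.043 dz 0.095
0.35 dy -0.082 dz 0.194
0.3 dy -0.116 dz 0.294
0.26 dy -0.139 dz 0.376
0.22 dy -0.159 dz 0.459
0.19 dy -0.172 dz 0.521
0.16 dy -0.183 dz 0.584
0.14 dy -0.19 dz 0.626
0.12 dy -0.006 dz 0.042
0.1 dy -0.01 dz 0.084
0.085 dy -0.013 dz 0.116
0.075 dy -0.015 dz 0.137
0.07 dy -0.016 dz 0.148
0.06 dy -0.017 dz 0.169
0.05 dy -0.018 dz 0.19
0.04 dy -0.019 dz 0.212
```

step_arm(
  motion=[
    {"dx": 0,"dy": -0.043,"dz": 0.095,"wx": 0,"wy": 0,"wz": 0,"claw": 8},
    {"dx": 0,"dy": -0.082,"dz": 0.194,"wx": 0,"wy": 0,"wz": 0,"claw": 8},
    {"dx": 0,"dy": -0.116,"dz": 0.294,"wx": 0,"wy": 0,"wz": 0,"claw": 8},
    {"dx": 0,"dy": -0.139,"dz": 0.376,"wx": 0,"wy": 0,"wz": 0,"claw": 8},
    {"dx": 0,"dy": -0.159,"dz": 0.459,"wx": 0,"wy": 0,"wz": 0,"claw": 8},
    {"dx": 0,"dy": -0.172,"dz": 0.521,"wx": 0,"wy": 0,"wz": 0,"claw": 8},
    {"dx": 0,"dy": -0.183,"dz": 0.584,"wx": 0,"wy": 0,"wz": 0,"claw": 8},
    {"dx": 0,"dy": -0.19,"dz": 0.626,"wx": 0,"wy": 0,"wz": 0,"claw": 8},
  ],
  force=30,
)

```text
clock: 25.0
tool_pos: [0.4751, 0.1961, 0.1239]
eef_rot: [0.651, 0.759, 0.001, 0.0]
contact_force: [2.6, 3.9, 5.7]
opening: 0.149
finger_force: 30.0
```

```bash
python3 -c "
from h import *
bar()"
```

```text
t 25.0 press x -52.8 z 123.9 theta from x 0.161 bar z if 135.2 Fx 3.2 F [2.6 3.9 5.7] M [ 0.76 -1.18 -0.  ] open 13.120698262825002
```

step_arm(
  motion=[
    {"dx": 0,"dy": -0.003,"dz": 0.02,"wx": 0,"wy": 0,"wz": 0,"claw": 8},
    {"dx": 0,"dy": -0.006,"dz": 0.04,"wx": 0,"wy": 0,"wz": 0,"claw": 8},
    {"dx": 0,"dy": -0.008,"dz": 0.06,"wx": 0,"wy": 0,"wz": 0,"claw": 8},
    {"dx": 0,"dy": -0.01,"dz": 0.08,"wx": 0,"wy": 0,"wz": 0,"claw": 8},
    {"dx": 0,"dy": -0.012,"dz": 0.1,"wx": 0,"wy": 0,"wz": 0,"claw": 8},
    {"dx": 0,"dy": -0.013,"dz": 0.11,"wx": 0,"wy": 0,"wz": 0,"claw": 8},
    {"dx": 0,"dy": -0.013,"dz": 0.11,"wx": 0,"wy": 0,"wz": 0,"claw": 8},
  ],
)

```text
clock: 25.7
tool_pos: [0.474, 0.1959, 0.1152]
eef_rot: [0.651, 0.759, 0.001, 0.0]
contact_force: [4.9, 3.9, 3.7]
opening: 0.145
finger_force: 30.0
```

step_arm(
  motion=[
    {"dx": 0,"dy": -0.001,"dz": 0.01,"wx": 0,"wy": 0,"wz": 0,"claw": 8},
    {"dx": 0,"dy": -0.002,"dz": 0.02,"wx": 0,"wy": 0,"wz": 0,"claw": 8},
    {"dx": 0,"dy": -0.002,"dz": 0.03,"wx": 0,"wy": 0,"wz": 0,"claw": 8},
    {"dx": 0,"dy": -0.002,"dz": 0.03,"wx": 0,"wy": 0,"wz": 0,"claw": 8},
  ],
)

```text
clock: 26.1
tool_pos: [0.4738, 0.1959, 0.1129]
eef_rot: [0.651, 0.759, 0.001, 0.0]
contact_force: [3.4, 4.8, 3.3]
opening: 0.148
finger_force: 30.0
```

```bash
python3 -c "
from h import *
bar()"
```

```text
t 26.1 press x -54.1 z 112.9 theta from x 0.105 bar z if 125.9 Fx 4.1 F [3.4 4.8 3.3] M [ 0.75 -1.16 -0.  ] open 13.08066097536825
```

step_arm(
  motion=[
    {"dx": 0,"dy": -0.001,"dz": 0.01,"wx": 0,"wy": 0,"wz": 0,"claw": 8},
    {"dx": 0,"dy": -0.001,"dz": 0.02,"wx": 0,"wy": 0,"wz": 0,"claw": 8},
    {"dx": 0,"dy": -0.001,"dz": 0.02,"wx": 0,"wy": 0,"wz": 0,"claw": 8},
  ],
)

```text
clock: 26.4
tool_pos: [0.4737, 0.1959, 0.1113]
eef_rot: [0.651, 0.759, 0.001, 0.0]
contact_force: [4.1, 3.9, 4.3]
opening: 0.148
finger_force: 30.0
```

step_arm(
  motion=[
    {"dx": 0,"dy": -0.001,"dz": 0.01,"wx": 0,"wy": 0,"wz": 0,"claw": 8},
    {"dx": 0,"dy": -0.001,"dz": 0.02,"wx": 0,"wy": 0,"wz": 0,"claw": 8},
    {"dx": 0,"dy": -0.001,"dz": 0.02,"wx": 0,"wy": 0,"wz": 0,"claw": 8},
  ],
)

```text
clock: 26.7
tool_pos: [0.4736, 0.1958, 0.1097]
eef_rot: [0.651, 0.759, 0.001, 0.0]
contact_force: [4.1, 2.8, 4.1]
opening: 0.148
finger_force: 30.0
```

step_arm(
  motion=[
    {"dx": 0,"dy": 0,"dz": 0.01,"wx": 0,"wy": 0,"wz": 0,"claw": 8},
    {"dx": 0,"dy": 0,"dz": 0.02,"wx": 0,"wy": 0,"wz": 0,"claw": 8},
    {"dx": 0,"dy": 0,"dz": 0.02,"wx": 0,"wy": 0,"wz": 0,"claw": 8},
  ],
)

```text
clock: 27.0
tool_pos: [0.4735, 0.1958, 0.1081]
eef_rot: [0.651, 0.759, 0.001, 0.0]
contact_force: [3.6, 3.6, 4.5]
opening: 0.142
finger_force: 30.0
```

step_arm(
  motion=[
    {"dx": 0,"dy": 0,"dz": 0.01,"wx": 0,"wy": 0,"wz": 0,"claw": 8},
    {"dx": 0,"dy": 0,"dz": 0.02,"wx": 0,"wy": 0,"wz": 0,"claw": 8},
    {"dx": 0,"dy": 0,"dz": 0.02,"wx": 0,"wy": 0,"wz": 0,"claw": 8},
  ],
)

```text
clock: 27.3
tool_pos: [0.4734, 0.1958, 0.1065]
eef_rot: [0.651, 0.759, 0.001, 0.0]
contact_force: [4.0, 3.7, 5.5]
opening: 0.147
finger_force: 30.0
```

step_arm(
  motion=[
    {"dx": 0,"dy": 0,"dz": 0.01,"wx": 0,"wy": 0,"wz": 0,"claw": 8},
    {"dx": 0,"dy": 0,"dz": 0.02,"wx": 0,"wy": 0,"wz": 0,"claw": 8},
    {"dx": 0,"dy": 0,"dz": 0.02,"wx": 0,"wy": 0,"wz": 0,"claw": 8},
  ],
)

```text
clock: 27.6
tool_pos: [0.4733, 0.1958, 0.1051]
eef_rot: [0.651, 0.759, 0.001, 0.0]
contact_force: [2.6, 3.2, 6.9]
opening: 0.147
finger_force: 30.0
```

step_arm(
  motion=[
    {"dx": 0,"dy": 0,"dz": 0.01,"wx": 0,"wy": 0,"wz": 0,"claw": 8},
    {"dx": 0,"dy": 0,"dz": 0.018,"wx": 0,"wy": 0,"wz": 0,"claw": 8},
    {"dx": 0,"dy": 0,"dz": 0.018,"wx": 0,"wy": 0,"wz": 0,"claw": 8},
    {"dx": 0,"dy": 0,"dz": 0.018,"wx": 0,"wy": 0,"wz": 0,"claw": 8},
    {"dx": 0,"dy": 0,"dz": 0.018,"wx": 0,"wy": 0,"wz": 0,"claw": 8},
    {"dx": 0,"dy": 0,"dz": 0.018,"wx": 0,"wy": 0,"wz": 0,"claw": 8},
    {"dx": 0,"dy": 0,"dz": 0.018,"wx": 0,"wy": 0,"wz": 0,"claw": 8},
  ],
)

```text
clock: 28.3
tool_pos: [0.4733, 0.1958, 0.1038]
eef_rot: [0.651, 0.759, 0.001, 0.0]
contact_force: [2.2, 3.3, 9.1]
opening: 0.146
finger_force: 30.0
```

```bash
python3 - <<'E'
from h import *
bar()
snap('side','s4'); snap('top','t4'); bar()
t=cv2.imread('pics/t4.png')[130:270,130:270]; s=cv2.imread('pics/s4.png')[150:365,165:345]
t=cv2.resize(t,(400,400),interpolation=3); s=cv2.resize(s,(335,400),interpolation=3)
cv2.imwrite('pics/c4.png',np.hstack([t,s]))
a=np.radians(A0)
for n in('side',):
    P=cloud(n,np.load('pics/s4.npy')); D=P[...,:2]-C0; X=1000*(D@[np.cos(a),np.sin(a)]); Y=1000*(D@[-np.sin(a),np.cos(a)]); Z=P[...,2]*1000
    for lo,hi in((0,20),(40,60),(70,90)):
        m=(X>lo)&(X<hi)&(abs(Y)<45)&(Z>105)&(Z<135); print(lo,hi,m.sum(),np.median(Z[m]))
E
```

```text
t 28.3 press x -54.6 z 103.8 theta from x 0.069 bar z if 119.8 Fx 2.7 F [2.2 3.3 9.1] M [ 0.75 -0.91 -0.02] open 12.845177647907233
t 28.4 press x -54.6 z 103.8 theta from x 0.067 bar z if 119.4 Fx 3.5 F [2.9 3.5 8.2] M [ 0.72 -0.83 -0.04] open 12.829934165862827
0 20 378 117.90200073291312
40 60 426 116.42871272084949
70 90 444 115.35867078478785
```

View pics/c4.png

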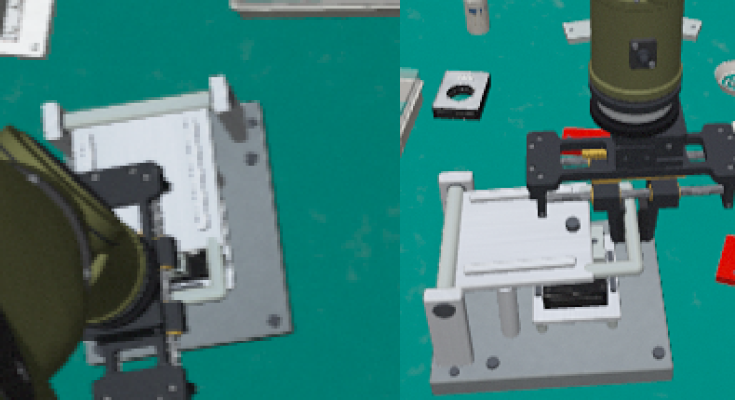

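Crop c4 shows the cover nearly level on the stack and the fingers still gripping the bar at about (635,235). The cover's slope is about 0.036 rad and Fz is 8–9 N, so the foot is pressing on the plates and the spring is part-compressed. Handing in.

```bash
python3 -c "
from h import *
print(workorder.finish_job())"
```

```text
the job is handed in; nothing more can be done
None
```

I laid two spacer plates on the housing, centred under the foot, and swung the cover down gently. The job is handed in with the gripper still holding the bar at about 8–9 N and the foot pressing on the plates, the cover resting about 0.036 rad above fully shut.

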